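Brush out the vacuum pot and pump it down

TASK

Clean out the open steel vacuum pot with the long brush, giving it at least two full strokes down to the bottom and back up to about the rim, and stand the brush back in its clay holder. Then take the lid from the tray, seat it flat on the pot, let go of it, and pump the sprung hand lever beside the pot through at least three full strokes, all the way down and all the way back up each time, leaving the lever up and the lid seated. Leave the other things on the bench where they are.

Things in the scene. Friction and masses are not known exactly. Their poses are not given: they have to be found in the camera images.
- station: fixed vacuum station: aluminium base plate 150 x 310 x 12 mm with the steel pot (axis at x 0, y 100 mm), the grey hand pump and its lever (swing plane y = -100 mm), joined by a copper pipe with a small gauge (top 97 mm above the bench). Origin: centre of the plate's underside; x away from the robot at yaw 0, y along the plate, z up
- pot_rim (a point): centre of the open mouth of the pot, level with the rim (122 mm above the bench). Pot 90 mm outside diameter, 82 mm inside, plain round
- pot_floor (a point): centre of the pot's inner floor, 104 mm below the rim
- lever_hinge (a point): hinge axis of the lever, on the pump's steel clevis post, 140 mm above the bench; the axis is the station's y
- lever_grip (a point): middle of the lever's grey plastic grip (round, 24 mm thick, 95 mm long along the lever, this point 165 mm from the hinge). The lever points from the hinge to the station's -x (towards the robot). This point is about 233 mm above the bench with the lever up and about 91 mm with it fully down
- lever (a joint): angle of the hand lever, rad: 0 is up at rest (34 degrees above level), 0.9 fully down against its stop (17 degrees below level). A spring brings it back up; pressing at the grip takes about 4 N at the top and 10 N at the bottom
- brush: long bottle brush, 200 mm, standing upright in its holder: round pale bristle head 30 mm diameter and 70 mm long at the bottom (solid), thin steel stem, round birch handle 24 mm diameter from 130 to 195 mm above the bottom. Origin: centre of the flat lower end of the head; z along the brush to the handle; about 90 g
- brush_grip (a point): point in the brush's handle on its axis, 170 mm above its lower end, 30 mm below its top
- holder: fixed round clay pot that the brush stands in: 64 mm outside, 52 mm inside diameter, 70 mm high, floor 6 mm thick. Origin: centre of its underside, z up
- tray: fixed stainless steel tray, 160 x 150 mm, 14 mm high walls, floor 3 mm thick; the lid lies in it. Origin: centre of its underside
- lid: round aluminium pot lid, 150 g: flange 98 mm diameter, 8 to 14 mm above the origin; under it a tapered plug 66 to 72 mm diameter, 8 mm deep, that goes into the pot's mouth; on top a round knob 30 mm diameter, 14 to 56 mm above the origin. Origin: centre of the plug's underside; z up. Seated, the flange rests on the rim and the origin is 8 mm below point pot_rim
- lid_knob (a point): point in the lid's knob on its axis, 42 mm above the lid's origin
- spool: bystander: bare birch spool, 64 mm diameter, 80 mm high, standing. Origin: centre of its underside
- screwdriver: bystander: red screwdriver, 180 mm long, lying along its x. Origin at its middle, on the bench
- torch: bystander: aluminium torch with a press button, 140 mm long, 35 mm thick, lying along its x. Origin at its middle, on the bench
- spanner: bystander: steel spanner, 160 mm long, lying along its x. Origin at its middle, on the bench
- oil: bystander: white oil bottle, 60 mm diameter, 160 mm high, with a black cap. Origin: centre of its underside
Things that resemble listed ones, but are neither listed nor needed, are in the scene too. What is shaped like the lid but black or blue is not meant.

How it is judged:
By the outcome, as a careful person would: the job done as asked, in the order asked, and still so for the second after the job is handed in, with the robot touching nothing.
It also fails if it takes over 72 s, if anything falls off the work surface, if the arm or the gripper's body presses on something with over 40 N, if the wrist force passes 120 N, or if a joint passes its speed limit or range.

ROBOT

A 7-joint arm with a two-finger parallel gripper is mounted at the origin on the work surface. World frame = base frame: x ahead of the robot, y to its left, z up, the work surface at z = 0. Lengths are in m, angles in rad, forces in N, time in s.
With the tool pointing down it reaches from about 0.425 to 0.925 m from the base axis. Payload 6.8 kg.
Tool frame: the origin (TCP) lies midway between the tips of the shut fingers; the grasp point (between the pads) lies 19 mm behind it (r.grip_depth is the distance from the TCP to the grasp point, in m); z points along the fingers, y is the line along which they close (so a half turn about z gives the same grasp; the last joint's range is limited). The gripper opens to 85 mm and grips with 20 to 120 N. Pads are 22 mm wide; open, the fingers measure 114 mm over their backs; the gripper's body (76 mm by 85 mm) begins 54 mm behind the grasp point. The pads swing forward as they close: fully open they stand 13 mm farther back than shut.
Start: joints at [1.234, 0.477, 0.022, 1.555, -0.011, 1.109, -0.083], TCP at [0.153, -0.657, 0.21] pointing down, gripper open.
Joint ranges: [-2.96, 2.96], [-0.34, 2.1], [-1.41, 1.46], [0.24, 2.44], [-1.37, 4.51], [0.17, 1.92], [-2.96, 2.96]. Speed limits (rad/s): [2.39, 2.39, 3.14, 3.14, 3.14, 3.14, 3.14].

INTERFACE

Orientations are given as a rotation vector (axis times angle).
In Python, from bench import telemetry, grab_frame, calibration, order, silhouettes, r gives the robot as it stands.
- The arm moves only by the tool apply_moves, never from a script. Its argument "moves" is a list of rows, each a list of 7 numbers: the turn, a rotation vector about the tool's x, y, z scaled (see below), then the shift along the tool's x, y, z scaled (see below), then the opening, from -1 (shut) to 1 (fully open). A call has exactly 8 rows; each row shifts and turns the commanded pose from where the row before left it, along the tool's axes as they then stand; what a row does not reach is not made up. The controller multiplies each number of a shift by 1000 mm and each number of a turn by 6 degrees. A row lasts 1/12 s, in which the tool goes at most 41.7 mm and 7.16 degrees, less where a joint would pass 70% of its speed; a pose out of reach is approached as far as the arm can. A call with a number of a shift or a turn outside -1 to 1 is refused whole. A call with a gripper value outside its range is refused whole. The fingers move at their own pace and stop on an object; "grip_force" is the grip in N (left out, the last holds). Time passes only in rows, so rows that do not move let the fingers close, or fill a call up. It gives the time, the measured TCP pose, the force, the opening and the grip force at its end, in the units of the state.
- telemetry.get_obs(): the state, without advancing time (a new reading comes with each control period).
- grab_frame(name): name is "side" or "top"; returns the picture (480x640x3 uint8, blue, green, red); there is no depth.
- calibration(name): a dict with "fx", "fy", "cx", "cy" (pixels), "k1" (the pictures are not rectified: a ray, as slopes to the right and down, at radius r is drawn at 1 + k1 r^2 times it, then the intrinsics apply), "world_from_camera" (4x4, takes a point from camera to world coordinates). Camera axes: x right, y down, z forward; pixel columns grow to the right and rows downward; lengths in m; the calibration is good to about 2 mm. A picture is of the moment at which its call begins. calibration takes no time and is no camera call.
- order.hand_in(): hands the job in; it is judged then, once.
Trained networks look in the newest picture that a camera, given by its name, has taken for a name from the list of things; names that differ only in an ending like _2 or _b are one class to them, and where a whole thing is asked for, a point or a joint stands for the part that bears it (a point fixed in the world has none). Each returns a list of dicts, best first, with "p" (0 to 1); they miss things now and then, are a little off and sometimes report something else, mostly with a low value. They report only what shows in the picture. A call takes as long as a camera call. They do not tell look-alikes from the thing itself.
- silhouettes(thing, camera): "mask" (480x640 bool, what is visible of it) and "extent" ([centre column, centre row, width, height] in pixels, round what is visible of it).
The state is a dict: "clock": time; "joints": joint angles; "qvel": joint speeds; "tau": joint torques, N m; "tcp_pos": TCP position; "orientation": TCP orientation; "contact_force": force on the tool from outside, world axes, zero at the start; "moment": the same for the moment, N m; "grip_width": finger opening in m; "gripper_force": force on a finger pad.
Only numpy, scipy, OpenCV 4.12 (cv2) and the standard library are available. Lean on these libraries where they do the work, as an engineer would, in place of code of your own. Each camera call takes 0.05 s, during which the arm holds its last target. There are 200 camera calls.

## Working session

There is one attempt and no reset: what is moved stays moved. The work goes in short steps, Python scripts to look and compute and a tool call to move; the robot and the scene stay as the last step left them, time stands still between calls to the robot, and variables do not carry over. Pictures are saved under pics/ and viewed, at most 10 in all, crops included, and the job is handed in when it is done.

Besides the shell and the picture viewer there is one more tool, called after "Call:" by a JSON object that holds its "method" and its "body". apply_moves: Moves the arm, as the interface text tells. Its arguments: {"type":"object","properties":{"moves":{"type":"array"},"grip_force":{"type":"number"}},"required":["moves"]}

```bash
mkdir -p pics; ls
python3 - <<'E'
from bench import telemetry, grab_frame, calibration, silhouettes, r
import cv2,numpy as np
o=telemetry.get_obs();print({k:np.round(v,3) for k,v in o.items()}); print(r.grip_depth)
for c in("top","side"):
    im=grab_frame(c);cv2.imwrite(f"pics/{c}0.png",im)
    k=calibration(c);print(c,k)
    for t in("station","brush","holder","tray","lid","lever","spool","oil","torch","screwdriver","spanner"):
        print(t,[(round(float(d["p"]),2),np.round(d["extent"],1).tolist(),int(d["mask"].sum())) for d in silhouettes(t,c)])
E
```

```text
pics
{'clock': np.float64(0.0), 'joints': array([ 1.234,  0.478,  0.022,  1.556, -0.012,  1.109, -0.083]), 'qvel': array([-0.   ,  0.001, -0.   , -0.001,  0.   , -0.001,  0.002]), 'tau': array([-1.0000e-03, -5.9644e+01,  1.6070e+00, -2.8120e+01,  1.2000e-02,
        9.0000e-03, -0.0000e+00]), 'tcp_pos': array([ 0.153, -0.657,  0.209]), 'orientation': array([-3.119, -0.358,  0.   ]), 'contact_force': array([ 0.489, -0.378,  0.007]), 'moment': array([-0.026,  0.05 ,  0.016]), 'gripper_force': np.float64(0.0), 'grip_width': np.float64(0.085)}
0.0187
top {'fx': 493.17181800852893, 'fy': 493.17181800852893, 'cx': 325.8505798423263, 'cy': 248.5369193370086, 'k1': -0.11472150288344415, 'world_from_camera': array([[-1.87459005e-02, -9.87899644e-01,  1.53957409e-01,
         2.96302630e-01],
       [-9.99824255e-01,  1.85571645e-02, -2.66300769e-03,
        -6.49784240e-02],
       [-2.26228617e-04, -1.53980272e-01, -9.88073896e-01,
         1.25171733e+00],
       [ 0.00000000e+00,  0.00000000e+00,  0.00000000e+00,
         1.00000000e+00]])}
station [(0.68, [308.6, 212.6, 124.8, 75.5], 7215
[... 1271 characters left out ...]
 186.9, 70.1, 49.9], 1430)]
lid [(0.97, [450.9, 218.8, 31.5, 31.0], 866), (0.93, [352.8, 184.0, 29.0, 31.0], 655), (0.84, [315.6, 143.5, 36.9, 30.0], 639), (0.73, [418.7, 175.2, 29.6, 29.3], 718), (0.27, [282.2, 259.6, 127.7, 152.9], 8827), (0.25, [281.5, 404.1, 24.2, 46.3], 707)]
lever [(0.82, [310.1, 192.8, 72.2, 18.9], 523)]
spool [(0.74, [281.5, 404.9, 18.8, 44.2], 651), (0.58, [202.8, 396.7, 39.4, 48.2], 1368)]
oil [(0.67, [156.6, 342.6, 43.9, 50.5], 1394)]
torch [(0.67, [277.4, 170.6, 53.2, 26.5], 536), (0.24, [282.6, 407.9, 21.1, 49.5], 685)]
screwdriver [(0.65, [350.6, 361.9, 25.5, 80.1], 623), (0.33, [281.7, 404.4, 20.2, 42.8], 661)]
spanner [(0.92, [393.6, 249.8, 12.7, 49.9], 456)]
```

View pics/top0.png

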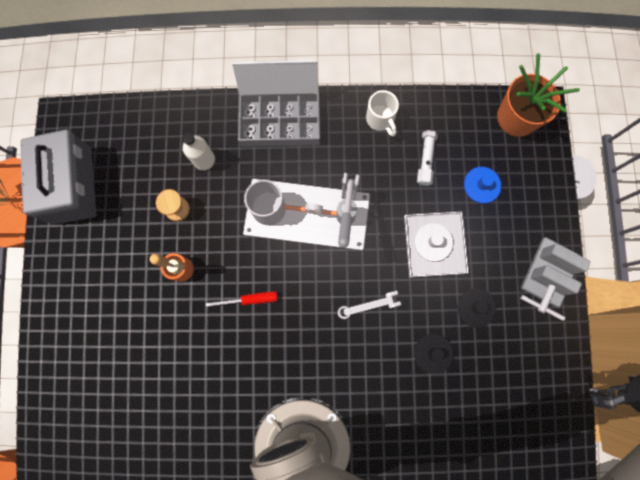

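View pics/side0.png

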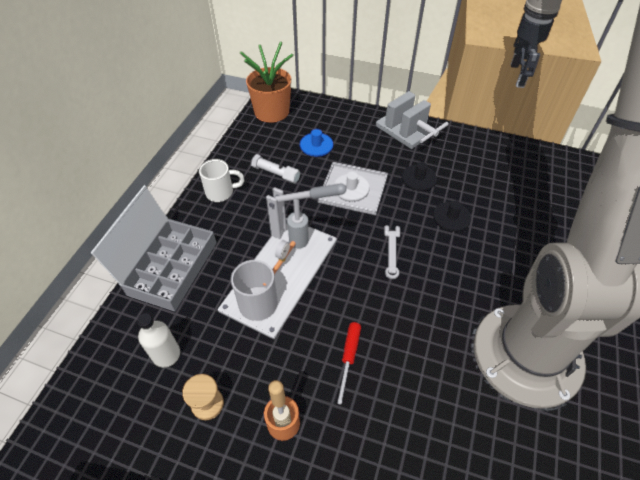

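The aluminium lid is in the tray at top (433,242). The look-alikes are two black lids at (477,307) and (433,353) and a blue one at (482,185). Only the silver one matches the description, both by colour and because it lies in the tray. The brush and holder are at top (170,265), the pot mouth is at (266,198), and the lever runs along x≈347. Next I'll fit the models in both views.

```bash
cat > h.py <<'E'
import numpy as np, cv2
from scipy.optimize import minimize
from bench import calibration
K={c:calibration(c) for c in("top","side")}
def proj(P,c):
    k=K[c];T=np.linalg.inv(k["world_from_camera"]);q=np.atleast_2d(P)@T[:3,:3].T+T[:3,3]
    s=q[:,:2]/q[:,2:];s=s*(1+k["k1"]*(s**2).sum(1,keepdims=True))
    return s*[k["fx"],k["fy"]]+[k["cx"],k["cy"]]
def ray(uv,c,z):
    k=K[c];d=(np.array(uv)-[k["cx"],k["cy"]])/k["fx"];s=d.copy()
    for _ in range(9): s=d/(1+k["k1"]*(s@s))
    W=k["world_from_camera"];v=W[:3,:3]@[*s,1];o=W[:3,3];return o+v*(z-o[2])/v[2]
a=np.linspace(0,2*np.pi,40)
def cyl(r,z0,z1): return np.array([[r*np.cos(t),r*np.sin(t),z] for z in(z0,z1) for t in a])
def box(x,y,z): return np.array([[i*x/2,j*y/2,k] for i in(-1,1) for j in(-1,1) for k in(0,z)])
def at(P,x,y,z=0,w=0):
    c,s=np.cos(w),np.sin(w);return P@np.array([[c,s,0],[-s,c,0],[0,0,1]])+[x,y,z]
def hull(P,c): return cv2.convexHull(proj(P,c).astype(np.float32))[:,0]
def render(parts,c):
    m=np.zeros((480,640),np.uint8)
    for P in parts: cv2.fillConvexPoly(m,np.round(hull(P,c)*16).astype(int),255,cv2.LINE_AA,4)
    return m/255.
def fit(model,masks,x0,step):
    def cost(x):
        return sum(1-np.minimum(a,m).sum()/np.maximum(a,m).sum() for c,m in masks.items() for a in[render(model(x),c)])
    x0=np.array(x0,float);S=np.vstack([x0]+[x0+np.eye(len(x0))[i]*step[i] for i in range(len(x0))])
    f=minimize(cost,x0,method="Nelder-Mead",options=dict(initial_simplex=S,xatol=1e-4,fatol=1e-4,maxiter=400));return f.x,f.fun
def station(x): 
    X,Y,w=x;hy=-.1
    t=np.radians(34);u=np.array([-np.cos(t),0,np.sin(t)]);h=np.array([0,hy,.14]) 
    return [at(box(.15,.31,.012),X,Y,0,w),at(cyl(.045,.012,.122)+[0,.1,0],X,Y,0,w)]
def lid(x): return [at(P,x[0],x[1],x[2] if len(x)>2 else .003) for P in(cyl(.035,0,.008),cyl(.049,.008,.014),cyl(.015,.014,.056))]
def brush(x): return [at(P,x[0],x[1],.006) for P in(cyl(.015,.064,.07),cyl(.003,.07,.13),cyl(.012,.13,.2))]
def holder(x): return [at(cyl(.032,0,.07),x[0],x[1])]
E
cat > m.py <<'E'
from h import *
from bench import grab_frame,silhouettes
ims={c:grab_frame(c) for c in K}
def near(t,c,uv): 
    L=[d for d in silhouettes(t,c) if np.hypot(*(np.array(d["extent"][:2])-uv))<18]; return L[0]["mask"].astype(float) if L else None
def both(t,a,b): return {c:m for c,u in(("top",a),("side",b)) for m in[near(t,c,u)] if m is not None}
M={}
ml=both("lid",(432,243),(353,184));x0=ray((433,243),"top",.014);xl=fit(lid,ml,x0[:2],[.01,.01]);print("lid",xl,ml.keys())
mb=both("brush",(168,265),(281,405)); mh=both("holder",(176,267),(284,418))
x0=ray((176,267),"top",.07)
mu={c:np.maximum(mb.get(c,0),mh.get(c,0)) for c in mb}
f=fit(lambda x:holder(x[:2])+brush(x[2:]),mu,[*x0[:2],*x0[:2]],[.01]*4);print("holder,brush",f)
fb=fit(brush,{"side":mb["side"]},x0[:2],[.01,.01]);print("brush side",fb)
for c in K:
    lo,hi=(np.array([0,0,0]),0) ,0
# station from top: silhouette, plus corners
ms=both("station",(308,212),(281,260))
c=[ray(u,"top",.012) for u in((255,181),(370,190),(365,247),(245,232))];m=np.mean(c,0);e=c[0]-c[1];w=np.arctan2(-e[0],e[1]);print("corners",np.round(c,3).tolist(),w)
fs=fit(station,{"top":ms["top"]},[m[0],m[1],w],[.01,.01,.05]);print("station",fs)
def draw(parts,col):
    for c in K:
        for P in parts: cv2.polylines(big[c],[np.round((hull(P,c)+.5)*5*4).astype(int)],1,col,1,cv2.LINE_AA,2)
big={c:cv2.resize(ims[c],None,fx=5,fy=5,interpolation=cv2.INTER_CUBIC) for c in K}
draw(lid(xl[0]),(0,255,0));draw(holder(f[0][:2]),(255,0,0));draw(brush(f[0][2:]),(0,255,0));draw(station(fs[0]),(255,0,255))
# lever
X,Y,w=fs[0];t=np.radians(34)
g=np.array([[-.165*np.cos(t),-.1,.233],[0,-.1,.14]]);G=at(g,X,Y,0,w);print("grip,hinge",G,[proj(G,c).round(1).tolist() for c in K])
for c in K:
    for p in proj(G,c): cv2.circle(big[c],tuple(((p+.5)*5).astype(int)),5,(0,255,255),-1)
def crop(c,u,v,W,H,s): b=big[c][v*5:(v+H)*5,u*5:(u+W)*5];return cv2.resize(b,(int(W*s),int(H*s)),interpolation=cv2.INTER_AREA)
cv2.imwrite("pics/st.png",np.hstack([crop("top",240,168,136,100,3),crop("side",215,165,130,100,3)])) 
A=np.hstack([crop("top",150,240,60,50,5),crop("side",260,375,50,75,50*5/75)]) if 0 else None
v=[crop("top",145,240,65,55,6),crop("side",250,375,65,65,6*55/65),crop("top",400,210,65,70,270/70),crop("side",315,160,75,60,4.5)]
w1=np.hstack(v[:2]);w2=np.hstack(v[2:]);W=max(w1.shape[1],w2.shape[1])
cv2.imwrite("pics/obj.png",np.vstack([cv2.copyMakeBorder(i,0,0,0,W-i.shape[1],0) for i in(w1,w2)]))
E
python3 m.py
```

```text
lid (array([ 0.50128201, -0.34215307]), np.float64(0.3411218144119842)) dict_keys(['top', 'side'])
holder,brush (array([0.44547431, 0.30612586, 0.44480802, 0.30588842]), np.float64(0.21360025636843316))
brush side (array([0.44191464, 0.31323222]), np.float64(0.17941991127524937))
corners [[0.671, 0.113, 0.012], [0.641, -0.186, 0.012], [0.492, -0.168, 0.012], [0.536, 0.138, 0.012]] -0.10054602439160457
station (array([ 0.58396271, -0.01994662, -0.13670181]), np.float64(0.07607097741694813))
grip,hinge [[ 0.43482001 -0.10037229  0.233     ]
 [ 0.57033507 -0.11901371  0.14      ]] [[[341.7, 257.8], [347.1, 205.1]], [[354.3, 200.0], [297.6, 207.7]]]
```

View pics/st.png

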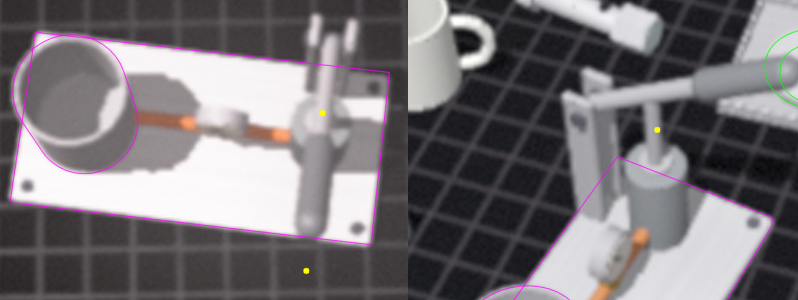

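View pics/obj.png

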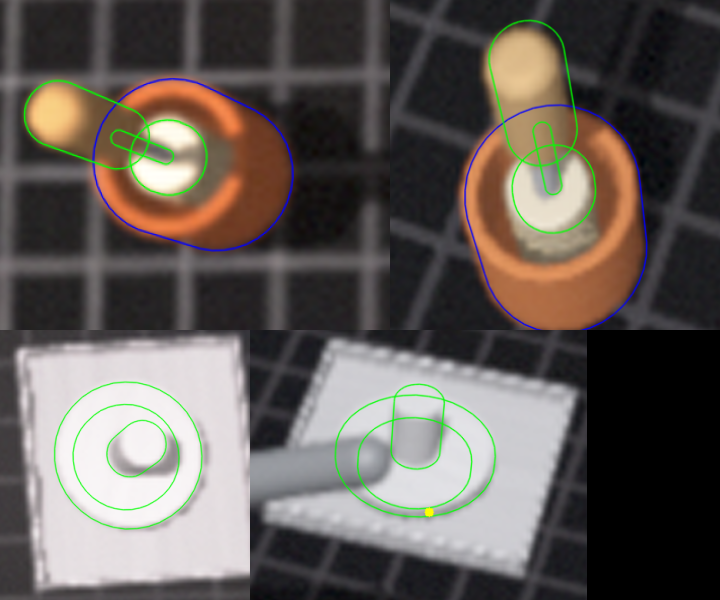

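```bash
cat > m2.py <<'E'
from h import *
from bench import grab_frame,silhouettes,telemetry
from scipy.spatial.transform import Rotation as R
X,Y,w=.58396,-.01995,-.1367
t=np.radians(34);u=np.array([-np.cos(t),0,np.sin(t)])
n1=np.array([0,1,0]);n2=np.cross(u,n1)
def rod(r,a0,a1,h): return np.array([h+u*s+r*(n1*np.cos(q)+n2*np.sin(q)) for s in(a0,a1) for q in a])
def lever(x): h=np.array([x[0],-.1+x[1],.14]);return [at(rod(.006,0,.13,h),X,Y,0,w),at(rod(.012,.1175,.2125,h),X,Y,0,w)]
ms={}
for c in K: grab_frame(c); ms[c]=silhouettes("lever",c)[0]["mask"].astype(float)
for mm in (ms,{"top":ms["top"]},{"side":ms["side"]}):
    f=fit(lever,mm,[.06,0],[.02,.005]);print("lever hx,dy",f)
f=fit(lever,ms,[.06,0],[.02,.005]);hx=f[0][0]
print("tip ray",ray((344,246.7),"top",.255), "hinge ray",ray((350,181),"top",.14))
for n,p in dict(pot=[0,.1,.122],hinge=[hx,-.1,.14],gup=[hx-.165*np.cos(t),-.1,.233],gdn=[hx-.165*np.cos(.3),-.1,.091]).items(): print(n,at(np.array([p]),X,Y,0,w).round(4))
# rim check: bright ring outlines
o=telemetry.get_obs();print(R.from_rotvec(o["orientation"]).as_matrix().round(3),o["tcp_pos"],o["clock"])
big={c:cv2.resize(grab_frame(c),None,fx=4,fy=4,interpolation=cv2.INTER_CUBIC) for c in K}
for c in K:
    for P in lever([hx,f[0][1]])+[at(cyl(r,.122,.122)+[0,.1,0],X,Y,0,w) for r in(.045,.041)]: cv2.polylines(big[c],[np.round((hull(P,c)+.5)*16).astype(int)],1,(0,255,0),1,cv2.LINE_AA,2)
cv2.imwrite("pics/lev.png",np.hstack([big["top"][165*4:260*4,240*4:375*4],big["side"][170*4:330*4,220*4:355*4][:380*1]])[:, :1080][::1,::1]); 
v=cv2.imread("pics/lev.png");v=cv2.resize(v,(800,int(v.shape[0]*800/v.shape[1])));cv2.imwrite("pics/lev.png",v)
E
python3 m2.py
```

```text
lever hx,dy (array([0.06352993, 0.00018541]), np.float64(0.49965117974134265))
lever hx,dy (array([0.066833  , 0.00044636]), np.float64(0.24521892577478765))
lever hx,dy (array([0.06640482, 0.00310904]), np.float64(0.24959256384023354))
tip ray [ 0.45471384 -0.10487994  0.255     ] hinge ray [ 0.62817466 -0.12739569  0.14      ]
pot [[0.5976 0.0791 0.122 ]]
hinge [[ 0.6333 -0.1277  0.14  ]]
gup [[ 0.4978 -0.109   0.233 ]]
gdn [[ 0.4771 -0.1062  0.091 ]]
[[ 0.974  0.227  0.   ]
 [ 0.227 -0.974 -0.   ]
 [-0.     0.    -1.   ]] [ 0.1531097  -0.6574314   0.21031372] 1.9
```

View pics/lev.png

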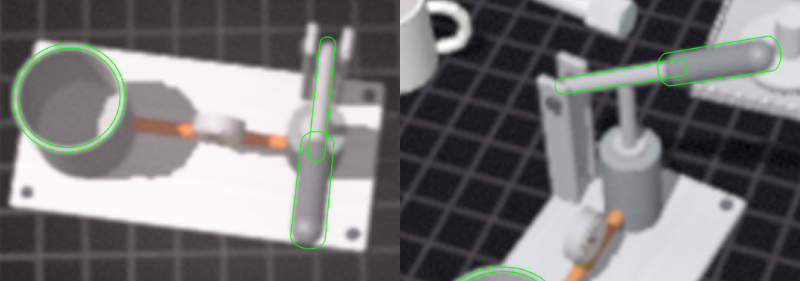

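The lever, rim and plate overlays match the picture in both views. In the top view the pot mouth is at (266,198) and the lever tip is at (344,247). I'm starting the moves: square up the tool, lift it, and swing around to the brush.

Call:
{"method": "apply_moves", "body": {"moves": [[0, 0, 0.729, 0, 0, -0.04, 1], [0, 0, 0.729, 0, 0, -0.04, 1], [0, 0, 0.729, 0, 0, -0.04, 1], [0, 0, 0, 0.03, -0.025, -0.01, 1], [0, 0, 0, 0.03, -0.025, -0.01, 1], [0, 0, 0, 0.03, -0.025, 0, 1], [0, 0, 0, 0.03, -0.025, 0, 1], [0, 0, 0, 0.03, -0.025, 0, 1]]}}

```text
clock: 2.67
tcp_pos: [0.3043, -0.5312, 0.3508]
orientation: [3.141, -0.001, 0.001]
contact_force: [1.0, 0.1, -0.2]
grip_width: 0.085
gripper_force: 0.0
```

Call:
{"method": "apply_moves", "body": {"moves": [[0, 0, 0, 0.03, -0.025, 0, 1], [0, 0, 0, 0.03, -0.025, 0, 1], [0, 0, 0, 0.03, -0.025, 0, 1], [0, 0, 0, 0.025, -0.03, 0, 1], [0, 0, 0, 0.015, -0.035, 0, 1], [0, 0, 0, 0.015, -0.035, 0, 1], [0, 0, 0, 0.01, -0.04, 0, 1], [0, 0, 0, 0, -0.04, 0, 1]]}}

```text
clock: 3.33
tcp_pos: [0.4598, -0.275, 0.3501]
orientation: [-3.141, -0.002, -0.001]
contact_force: [0.9, 0.2, 0.1]
grip_width: 0.0852
gripper_force: 0.0
```

Call:
{"method": "apply_moves", "body": {"moves": [[0, 0, 0, 0, -0.041, 0, 1], [0, 0, 0, 0, -0.041, 0, 1], [0, 0, 0, 0, -0.041, 0, 1], [0, 0, 0, 0, -0.041, 0, 1], [0, 0, 0, 0, -0.041, 0, 1], [0, 0, 0, 0, -0.041, 0, 1], [0, 0, 0, 0, -0.041, 0, 1], [0, 0, 0, 0, -0.041, 0, 1]]}}

```text
clock: 4.0
tcp_pos: [0.4578, 0.0524, 0.3507]
orientation: [3.141, -0.001, 0.002]
contact_force: [1.3, 0.0, -0.5]
grip_width: 0.0855
gripper_force: 0.0
```

Call:
{"method": "apply_moves", "body": {"moves": [[0, 0, 0, 0, -0.04, 0.01, 1], [0, 0, 0, 0, -0.04, 0.01, 1], [0, 0, 0, 0, -0.04, 0.01, 1], [0, 0, 0, 0, -0.04, 0.01, 1], [0, 0, 0, -0.005, -0.04, 0.01, 1], [0, 0, 0, -0.005, -0.04, 0.01, 1], [0, 0, 0, -0.005, -0.013, 0.03, 1], [0, 0, 0, 0, 0, 0, 1]]}}

```text
clock: 4.67
tcp_pos: [0.4391, 0.3065, 0.256]
orientation: [3.14, 0.011, -0.01]
contact_force: [-0.1, -1.4, 0.1]
grip_width: 0.0855
gripper_force: 0.0
```

Call:
{"method": "apply_moves", "body": {"moves": [[0, 0, 0, 0.005, 0, 0.03, 1], [0, 0, 0, 0, 0, 0.03, 1], [0, 0, 0, 0, 0, 0.03, 1], [0, 0, 0, 0, 0, 0.009, 1], [0, 0, 0, 0, 0, 0, 1], [0, 0, 0, 0, 0, 0, -1], [0, 0, 0, 0, 0, 0, -1], [0, 0, 0, 0, 0, 0, -1]], "grip_force": 50}}

```text
clock: 5.33
tcp_pos: [0.4495, 0.3043, 0.1634]
orientation: [-3.14, 0.001, -0.005]
contact_force: [-0.2, 0.4, -0.8]
grip_width: 0.0517
gripper_force: 0.0
```

Call:
{"method": "apply_moves", "body": {"moves": [[0, 0, 0, 0, 0, 0, -1], [0, 0, 0, 0, 0, 0, -1], [0, 0, 0, 0, 0, 0, -1], [0, 0, 0, 0, 0, 0, -1], [0, 0, 0, 0, 0, 0, -1], [0, 0, 0, 0, 0, 0, -1], [0, 0, 0, 0, 0, 0, -1], [0, 0, 0, 0, 0, 0, -1]]}}

```text
clock: 6.0
tcp_pos: [0.4491, 0.3044, 0.1625]
orientation: [-3.14, 0.0, -0.003]
contact_force: [0.7, -0.7, 6.7]
grip_width: 0.0222
gripper_force: 49.2
```

Call:
{"method": "apply_moves", "body": {"moves": [[0, 0, 0, 0, 0, -0.03, -1], [0, 0, 0, 0, 0, -0.04, -1], [0, 0, 0, 0, 0, -0.04, -1], [0, 0, 0, 0, 0, -0.04, -1], [0, 0, 0, 0, 0, -0.003, -1], [0, 0, 0, 0.02, 0.03, 0, -1], [0, 0, 0, 0.02, 0.03, 0, -1], [0, 0, 0, 0.02, 0.03, 0, -1]]}}

```text
clock: 6.67
tcp_pos: [0.5085, 0.2126, 0.3144]
orientation: [3.141, 0.003, 0.001]
contact_force: [0.1, -0.3, -0.8]
grip_width: 0.0222
gripper_force: 49.5
```

Call:
{"method": "apply_moves", "body": {"moves": [[0, 0, 0, 0.02, 0.03, 0, -1], [0, 0, 0, 0.02, 0.03, 0, -1], [0, 0, 0, 0.02, 0.03, 0, -1], [0, 0, 0, 0.02, 0.03, 0, -1], [0, 0, 0, 0.013, 0.016, 0, -1], [0, 0, 0, 0, 0, 0, -1], [0, 0, 0, 0, 0, 0, -1], [0, 0, 0, 0, 0, 0, -1]]}}

```text
clock: 7.33
tcp_pos: [0.6006, 0.0785, 0.3138]
orientation: [-3.141, -0.001, 0.002]
contact_force: [0.1, 0.0, 0.0]
grip_width: 0.0218
gripper_force: 49.5
```

Run:
```python
from h import *
from bench import grab_frame,telemetry
o=telemetry.get_obs();p=o["tcp_pos"];print(p,o["grip_width"])
b={c:cv2.resize(grab_frame(c),None,fx=4,fy=4,interpolation=cv2.INTER_CUBIC) for c in K}
z=p[2]-.1565
for c in K:
    for r,z0,z1,col in((.015,0,.07,(0,255,0)),(.041,None,None,(255,0,255))):
        P=at(cyl(r,.122,.122),.5976,.0791) if z0 is None else at(cyl(r,z0,z1),p[0]-.004,p[1]+.0015,z)
        cv2.polylines(b[c],[np.round((hull(P,c)+.5)*16).astype(int)],1,col,1,cv2.LINE_AA,2)
cv2.imwrite("pics/b1.png",np.hstack([b["top"][130*4:245*4,225*4:325*4],b["side"][215*4:330*4,210*4:310*4]]))
```

```text
[0.60061321 0.07845341 0.31384488] 0.021788683123854097
```

View pics/b1.png

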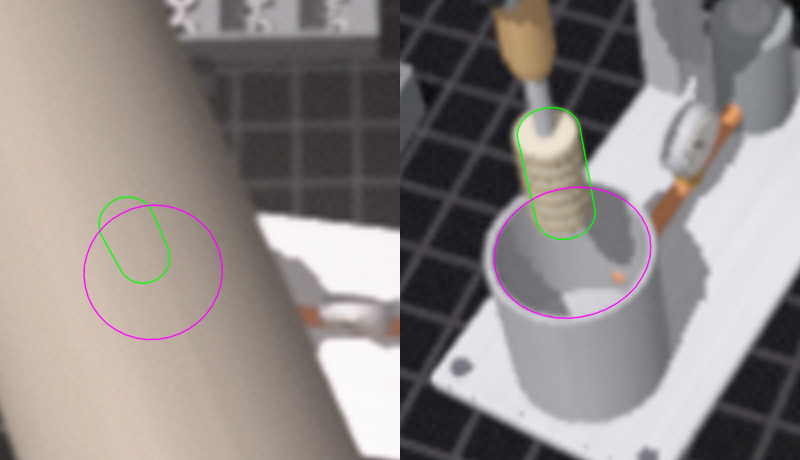

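The side view shows the brush hanging upright over the mouth, with its head at about (280,258) in the full picture. Starting the strokes.

Call:
{"method": "apply_moves", "body": {"moves": [[0, 0, 0, 0, 0, 0.035, -1], [0, 0, 0, 0, 0, 0.035, -1], [0, 0, 0, 0, 0, 0.035, -1], [0, 0, 0, 0, 0, 0.02, -1], [0, 0, 0, 0, 0, 0.01, -1], [0, 0, 0, 0, 0, 0.002, -1], [0, 0, 0, 0, 0, 0, -1], [0, 0, 0, 0, 0, 0, -1]]}}

```text
clock: 8.1
tcp_pos: [0.6024, 0.0783, 0.1792]
orientation: [-3.141, -0.001, -0.005]
contact_force: [0.4, -0.6, -0.1]
grip_width: 0.0219
gripper_force: 49.5
```

Call:
{"method": "apply_moves", "body": {"moves": [[0, 0, 0, 0, 0, 0.003, -1], [0, 0, 0, 0, 0, 0.002, -1], [0, 0, 0, 0, 0, 0.001, -1], [0, 0, 0, 0, 0, 0, -1], [0, 0, 0, 0, 0, 0, -1], [0, 0, 0, 0, 0, 0, -1], [0, 0, 0, 0, 0, 0, -1], [0, 0, 0, 0, 0, 0, -1]]}}

```text
clock: 8.77
tcp_pos: [0.6036, 0.0783, 0.1745]
orientation: [-3.141, 0.001, -0.009]
contact_force: [-0.4, 0.6, 10.2]
grip_width: 0.022
gripper_force: 50.6
```

Call:
{"method": "apply_moves", "body": {"moves": [[0, 0, 0, 0, 0, -0.03, -1], [0, 0, 0, 0, 0, -0.03, -1], [0, 0, 0, 0, 0, -0.03, -1], [0, 0, 0, 0, 0, -0.016, -1], [0, 0, 0, 0, 0, 0, -1], [0, 0, 0, 0, 0, 0, -1], [0, 0, 0, 0, 0, 0.03, -1], [0, 0, 0, 0, 0, 0.03, -1]]}}

```text
clock: 9.43
tcp_pos: [0.6018, 0.0775, 0.217]
orientation: [-3.141, 0.001, -0.004]
contact_force: [-0.1, 0.6, -0.7]
grip_width: 0.0218
gripper_force: 49.5
```

Call:
{"method": "apply_moves", "body": {"moves": [[0, 0, 0, 0, 0, 0.03, -1], [0, 0, 0, 0, 0, 0.011, -1], [0, 0, 0, 0, 0, 0.004, -1], [0, 0, 0, 0, 0, 0.001, -1], [0, 0, 0, 0, 0, 0, -1], [0, 0, 0, 0, 0, 0, -1], [0, 0, 0, 0, 0, 0, -1], [0, 0, 0, 0, 0, 0, -1]]}}

```text
clock: 10.1
tcp_pos: [0.603, 0.0775, 0.1739]
orientation: [3.141, -0.001, 0.006]
contact_force: [-2.0, -0.6, 17.2]
grip_width: 0.0223
gripper_force: 52.6
```

Call:
{"method": "apply_moves", "body": {"moves": [[0, 0, 0, 0, 0, -0.03, -1], [0, 0, 0, 0, 0, -0.03, -1], [0, 0, 0, 0, 0, -0.03, -1], [0, 0, 0, 0, 0, -0.018, -1], [0, 0, 0, 0, 0, 0, -1], [0, 0, 0, 0, 0, 0, -1], [0, 0, 0, 0, 0, 0.03, -1], [0, 0, 0, 0, 0, 0.03, -1]]}}

```text
clock: 10.77
tcp_pos: [0.6014, 0.0774, 0.2182]
orientation: [-3.142, 0.001, -0.002]
contact_force: [1.0, 0.1, -1.1]
grip_width: 0.0221
gripper_force: 50.8
```

Call:
{"method": "apply_moves", "body": {"moves": [[0, 0, 0, 0, 0, 0.03, -1], [0, 0, 0, 0, 0, 0.012, -1], [0, 0, 0, 0, 0, 0.004, -1], [0, 0, 0, 0, 0, 0.001, -1], [0, 0, 0, 0, 0, 0, -1], [0, 0, 0, 0, 0, 0, -1], [0, 0, 0, 0, 0, 0, -1], [0, 0, 0, 0, 0, 0, -1]]}}

```text
clock: 11.43
tcp_pos: [0.6018, 0.0771, 0.1734]
orientation: [3.141, -0.001, 0.001]
contact_force: [-1.6, -1.2, 11.1]
grip_width: 0.0222
gripper_force: 53.2
```

Call:
{"method": "apply_moves", "body": {"moves": [[0, 0, 0, 0, 0, -0.03, -1], [0, 0, 0, 0, 0, -0.03, -1], [0, 0, 0, 0, 0, -0.03, -1], [0, 0, 0, 0, 0, -0.03, -1], [0, 0, 0, 0, 0, -0.022, -1], [0, 0, 0, 0, 0, 0, -1], [0, 0, 0, 0, 0, 0, -1], [0, 0, 0, 0, 0, 0, -1]]}}

```text
clock: 12.1
tcp_pos: [0.6004, 0.0771, 0.3124]
orientation: [3.141, -0.0, -0.005]
contact_force: [0.2, -0.4, -1.7]
grip_width: 0.0216
gripper_force: 52.0
```

Call:
{"method": "apply_moves", "body": {"moves": [[0, 0, 0, -0.02, -0.03, 0, -1], [0, 0, 0, -0.02, -0.03, 0, -1], [0, 0, 0, -0.02, -0.03, 0, -1], [0, 0, 0, -0.02, -0.03, 0, -1], [0, 0, 0, -0.02, -0.03, 0, -1], [0, 0, 0, -0.02, -0.03, 0, -1], [0, 0, 0, -0.02, -0.03, 0, -1], [0, 0, 0, -0.011, -0.017, 0, -1]]}}

```text
clock: 12.77
tcp_pos: [0.4462, 0.3076, 0.3125]
orientation: [3.141, 0.007, -0.006]
contact_force: [-0.9, 0.4, -0.6]
grip_width: 0.0216
gripper_force: 52.0
```

Call:
{"method": "apply_moves", "body": {"moves": [[0, 0, 0, 0, 0, 0, -1], [0, 0, 0, 0, 0, 0, -1], [0, 0, 0, 0, 0, 0.03, -1], [0, 0, 0, 0, 0, 0.02, -1], [0, 0, 0, 0, 0, 0, -1], [0, 0, 0, 0, 0, 0, -1], [0, 0, 0, 0, 0, 0, -1], [0, 0, 0, 0, 0, 0, -1]]}}

```text
clock: 13.43
tcp_pos: [0.4513, 0.3046, 0.2655]
orientation: [-3.141, 0.002, -0.002]
contact_force: [-0.7, -0.2, -1.4]
grip_width: 0.0216
gripper_force: 52.0
```

Call:
{"method": "apply_moves", "body": {"moves": [[0, 0, 0, -0.002, 0, 0.03, -1], [0, 0, 0, 0, 0, 0.03, -1], [0, 0, 0, 0, 0, 0.025, -1], [0, 0, 0, 0, 0, 0.01, -1], [0, 0, 0, 0, 0, 0.004, -1], [0, 0, 0, 0, 0, 0.003, -1], [0, 0, 0, 0, 0, 0, -1], [0, 0, 0, 0, 0, 0, -1]]}}

```text
clock: 14.1
tcp_pos: [0.4492, 0.3053, 0.1638]
orientation: [-3.14, 0.001, -0.003]
contact_force: [0.2, -0.9, -1.2]
grip_width: 0.0219
gripper_force: 52.0
```

Call:
{"method": "apply_moves", "body": {"moves": [[0, 0, 0, 0, 0, 0.001, -1], [0, 0, 0, 0, 0, 0.001, -1], [0, 0, 0, 0, 0, 0, -1], [0, 0, 0, 0, 0, 0, -1], [0, 0, 0, 0, 0, 0, -0.3], [0, 0, 0, 0, 0, 0, 0.2], [0, 0, 0, 0, 0, 0, 0.6], [0, 0, 0, 0, 0, 0, 1]]}}

```text
clock: 14.77
tcp_pos: [0.4482, 0.3043, 0.16]
orientation: [3.141, -0.0, -0.001]
contact_force: [0.8, 0.3, 0.9]
grip_width: 0.0655
gripper_force: 0.0
```

Call:
{"method": "apply_moves", "body": {"moves": [[0, 0, 0, 0, 0, 0, 1], [0, 0, 0, 0, 0, 0, 1], [0, 0, 0, 0, 0, 0, 1], [0, 0, 0, 0, 0, 0, 1], [0, 0, 0, 0, 0, -0.02, 1], [0, 0, 0, 0, 0, -0.04, 1], [0, 0, 0, 0, 0, -0.04, 1], [0, 0, 0, 0, 0, -0.04, 1]]}}

```text
clock: 15.43
tcp_pos: [0.4478, 0.3043, 0.3017]
orientation: [3.141, 0.0, -0.002]
contact_force: [0.5, 0.6, 0.5]
grip_width: 0.0854
gripper_force: 0.0
```

Call:
{"method": "apply_moves", "body": {"moves": [[0, 0, 0, 0.004, 0.038, -0.015, 1], [0, 0, 0, 0.004, 0.038, -0.015, 1], [0, 0, 0, 0.004, 0.038, -0.015, 1], [0, 0, 0, 0.003, 0.038, -0.015, 1], [0, 0, 0, 0.003, 0.041, 0, 1], [0, 0, 0, 0.003, 0.041, 0, 1], [0, 0, 0, 0.003, 0.041, 0, 1], [0, 0, 0, 0.003, 0.041, 0, 1]]}}

```text
clock: 16.1
tcp_pos: [0.4749, -0.0135, 0.3607]
orientation: [3.141, -0.0, 0.002]
contact_force: [0.5, 0.8, 1.0]
grip_width: 0.0853
gripper_force: 0.0
```

Call:
{"method": "apply_moves", "body": {"moves": [[0, 0, 0, 0.003, 0.041, 0, 1], [0, 0, 0, 0.003, 0.041, 0, 1], [0, 0, 0, 0.003, 0.041, 0, 1], [0, 0, 0, 0.003, 0.041, 0, 1], [0, 0, 0, 0.003, 0.041, 0, 1], [0, 0, 0, 0.003, 0.041, 0, 1], [0, 0, 0, 0.003, 0.041, 0, 1], [0, 0, 0, 0.003, 0.041, 0, 1]]}}

```text
clock: 16.77
tcp_pos: [0.4989, -0.3414, 0.3603]
orientation: [3.141, -0.0, 0.0]
contact_force: [1.0, 0.5, 0.2]
grip_width: 0.0855
gripper_force: 0.0
```

Run:
```python
from h import *
from bench import grab_frame,silhouettes,telemetry
o=telemetry.get_obs();print(o["tcp_pos"])
for c in("side","top"): 
    grab_frame(c)
    for t in("brush","lid","holder"): print(c,t,[(round(float(d["p"]),2),np.round(d["extent"],1).tolist()) for d in silhouettes(t,c)][:3])
```

```text
[ 0.49891388 -0.34143333  0.36034844]
side brush [(0.58, [282.1, 405.2, 20.9, 45.7]), (0.4, [351.5, 187.1, 36.8, 30.8])]
side lid [(0.76, [315.6, 144.6, 37.0, 27.1]), (0.72, [417.9, 177.2, 34.0, 34.2]), (0.71, [452.5, 216.8, 33.7, 28.5])]
side holder [(0.97, [282.5, 419.7, 36.7, 40.4])]
top brush [(0.8, [167.5, 264.1, 38.4, 14.9])]
top lid [(0.94, [433.4, 355.9, 32.4, 38.6]), (0.87, [476.0, 177.8, 24.3, 25.3]), (0.63, [431.1, 243.1, 36.8, 38.1])]
top holder [(0.64, [176.8, 269.5, 31.8, 28.4])]
```

The brush extents match the first ones in both views, so it's standing in its holder. Going down to the silver lid.

Call:
{"method": "apply_moves", "body": {"moves": [[0, 0, 0, 0.002, 0.001, 0.04, 1], [0, 0, 0, 0, 0, 0.04, 1], [0, 0, 0, 0, 0, 0.04, 1], [0, 0, 0, 0, 0, 0.04, 1], [0, 0, 0, 0, 0, 0.04, 1], [0, 0, 0, 0, 0, 0.04, 1], [0, 0, 0, 0, 0, 0, 1], [0, 0, 0, 0, 0, 0, 1]]}}

```text
clock: 17.83
tcp_pos: [0.5004, -0.3388, 0.1195]
orientation: [-3.139, -0.002, 0.005]
contact_force: [-0.0, -0.6, 1.1]
grip_width: 0.0851
gripper_force: 0.0
```

Run:
```python
from h import *
from bench import grab_frame,telemetry
p=telemetry.get_obs()["tcp_pos"];print(p)
b={c:cv2.resize(grab_frame(c),None,fx=5,fy=5,interpolation=cv2.INTER_CUBIC) for c in K}
for c in K:
    for P in lid([.5013,-.3422])+[at(cyl(.002,0,p[2]),p[0],p[1])]: cv2.polylines(b[c],[np.round((hull(P,c)+.5)*20).astype(int)],1,(0,255,0),1,cv2.LINE_AA,2)
cv2.imwrite("pics/l1.png",np.hstack([b["top"][200*5:290*5,395*5:475*5],b["side"][135*5:225*5,310*5:390*5]]))
```

```text
[ 0.5003998  -0.33881859  0.11950321]
```

View pics/l1.png

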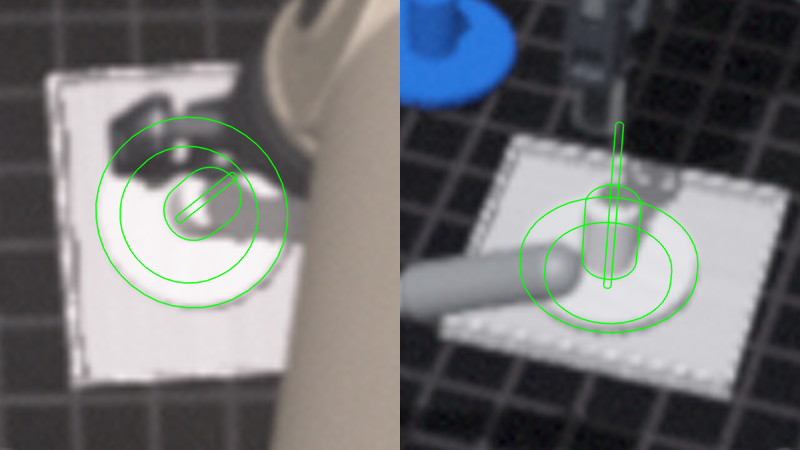

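The crop confirms this is the silver lid in the tray and that the tool is centred over its knob, at about (432,183) in side pixels. Down and grip.

Call:
{"method": "apply_moves", "body": {"moves": [[0, 0, 0, 0, 0.003, 0.035, 1], [0, 0, 0, 0, 0, 0.035, 1], [0, 0, 0, 0, 0, 0.015, 1], [0, 0, 0, 0, 0, 0.006, 1], [0, 0, 0, 0, 0, 0, 1], [0, 0, 0, 0, 0, 0, 1], [0, 0, 0, 0, 0, 0, -1], [0, 0, 0, 0, 0, 0, -1]], "grip_force": 50}}

```text
clock: 18.6
tcp_pos: [0.5026, -0.3443, 0.0315]
orientation: [3.14, -0.001, 0.005]
contact_force: [0.8, -1.0, 0.5]
grip_width: 0.0639
gripper_force: 0.0
```

Call:
{"method": "apply_moves", "body": {"moves": [[0, 0, 0, 0, 0, 0, -1], [0, 0, 0, 0, 0, 0, -1], [0, 0, 0, 0, 0, 0, -1], [0, 0, 0, 0, 0, 0, -1], [0, 0, 0, 0, 0, 0, -1], [0, 0, 0, 0, 0, 0, -1], [0, 0, 0, 0, 0, 0, -1], [0, 0, 0, 0, 0, 0, -1]]}}

```text
clock: 19.27
tcp_pos: [0.5016, -0.3434, 0.03]
orientation: [3.141, -0.0, 0.001]
contact_force: [-1.8, 0.8, 5.0]
grip_width: 0.0276
gripper_force: 48.8
```

Call:
{"method": "apply_moves", "body": {"moves": [[0, 0, 0, 0, 0, -0.02, -1], [0, 0, 0, 0, 0, -0.04, -1], [0, 0, 0, 0, 0, -0.04, -1], [0, 0, 0, 0, 0, -0.04, -1], [0, 0, 0, 0, 0, -0.04, -1], [0, 0, 0, 0, 0, -0.04, -1], [0, 0, 0, 0, 0, -0.04, -1], [0, 0, 0, 0, 0, -0.04, -1]]}}

```text
clock: 19.93
tcp_pos: [0.5004, -0.3431, 0.331]
orientation: [-3.141, 0.0, 0.001]
contact_force: [1.1, -0.1, -2.7]
grip_width: 0.0275
gripper_force: 49.8
```

Call:
{"method": "apply_moves", "body": {"moves": [[0, 0, 0, 0.008, -0.035, -0.02, -1], [0, 0, 0, 0.008, -0.035, -0.01, -1], [0, 0, 0, 0.008, -0.04, 0, -1], [0, 0, 0, 0.008, -0.04, 0, -1], [0, 0, 0, 0.008, -0.04, 0, -1], [0, 0, 0, 0.008, -0.04, 0, -1], [0, 0, 0, 0.008, -0.04, 0, -1], [0, 0, 0, 0.008, -0.04, 0, -1]]}}

```text
clock: 20.6
tcp_pos: [0.5648, -0.0317, 0.359]
orientation: [3.141, -0.001, -0.001]
contact_force: [1.2, -0.6, -1.6]
grip_width: 0.0272
gripper_force: 49.8
```

Call:
{"method": "apply_moves", "body": {"moves": [[0, 0, 0, 0.008, -0.035, 0, -1], [0, 0, 0, 0.008, -0.035, 0, -1], [0, 0, 0, 0.008, -0.03, 0, -1], [0, 0, 0, 0.008, -0.013, 0.02, -1], [0, 0, 0, 0, 0, 0.04, -1], [0, 0, 0, 0, 0, 0.04, -1], [0, 0, 0, 0, 0, 0, -1], [0, 0, 0, 0, 0, 0, -1]]}}

```text
clock: 21.27
tcp_pos: [0.5956, 0.0787, 0.2575]
orientation: [3.14, -0.001, -0.009]
contact_force: [-0.1, -1.1, -0.9]
grip_width: 0.0275
gripper_force: 49.8
```

Call:
{"method": "apply_moves", "body": {"moves": [[0, 0, 0, 0.002, 0, 0.035, -1], [0, 0, 0, 0, 0, 0.035, -1], [0, 0, 0, 0, 0, 0.02, -1], [0, 0, 0, 0, 0, 0.007, -1], [0, 0, 0, 0, 0, 0, -1], [0, 0, 0, 0, 0, 0, -1], [0, 0, 0, 0, 0, 0, -1], [0, 0, 0, 0, 0, 0, -1]]}}

```text
clock: 21.93
tcp_pos: [0.6009, 0.0798, 0.1648]
orientation: [-3.141, 0.001, -0.006]
contact_force: [-0.5, 0.2, -1.2]
grip_width: 0.0272
gripper_force: 50.0
```

Run:
```python
from h import *
from bench import grab_frame,telemetry
p=telemetry.get_obs()["tcp_pos"];print(p)
b=cv2.resize(grab_frame("side"),None,fx=6,fy=6,interpolation=cv2.INTER_CUBIC)
for P in lid([p[0],p[1],p[2]-.027])[1:]+[at(cyl(.045,.012,.122),.5976,.0791)]: cv2.polylines(b,[np.round((hull(P,"side")+.5)*24).astype(int)],1,(0,255,0),1,cv2.LINE_AA,2)
cv2.imwrite("pics/s1.png",b[225*6:325*6,205*6:305*6])
```

```text
[0.60087553 0.0798161  0.16480304]
```

View pics/s1.png

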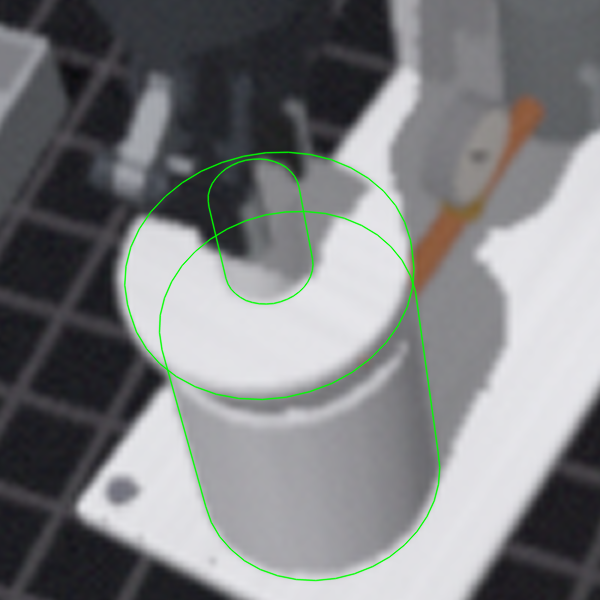

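The lid is level and just above the rim, about 3 mm too far in +x. I'll correct that and seat it.

Call:
{"method": "apply_moves", "body": {"moves": [[0, 0, 0, -0.003, 0, 0, -1], [0, 0, 0, 0, 0, 0.01, -1], [0, 0, 0, 0, 0, 0.007, -1], [0, 0, 0, 0, 0, 0.004, -1], [0, 0, 0, 0, 0, 0.002, -1], [0, 0, 0, 0, 0, 0, -1], [0, 0, 0, 0, 0, 0, -1], [0, 0, 0, 0, 0, 0, -1]]}}

```text
clock: 22.65
tcp_pos: [0.5955, 0.0798, 0.1407]
orientation: [3.141, 0.0, -0.002]
contact_force: [-8.0, -0.8, 15.4]
grip_width: 0.0271
gripper_force: 51.7
```

Call:
{"method": "apply_moves", "body": {"moves": [[0, 0, 0, 0, 0, 0, -0.4], [0, 0, 0, 0, 0, 0, 0.1], [0, 0, 0, 0, 0, 0, 0.6], [0, 0, 0, 0, 0, 0, 1], [0, 0, 0, 0, 0, 0, 1], [0, 0, 0, 0, 0, 0, 1], [0, 0, 0, 0, 0, 0, 1], [0, 0, 0, 0, 0, -0.02, 1]]}}

```text
clock: 23.32
tcp_pos: [0.5937, 0.0787, 0.1558]
orientation: [3.14, -0.0, -0.011]
contact_force: [0.1, 0.3, -0.5]
grip_width: 0.0852
gripper_force: 0.0
```

Call:
{"method": "apply_moves", "body": {"moves": [[0, 0, 0, 0, 0, -0.04, 1], [0, 0, 0, 0, 0, -0.04, 1], [0, 0, 0, 0, 0, -0.04, 1], [0, 0, 0, 0, 0, -0.04, 1], [0, 0, 0, 0, 0, -0.04, 1], [0, 0, 0, -0.02, 0.03, 0, -1], [0, 0, 0, -0.02, 0.03, 0, -1], [0, 0, 0, -0.02, 0.03, 0, -1]]}}

```text
clock: 23.98
tcp_pos: [0.5358, -0.011, 0.3599]
orientation: [-3.141, -0.002, -0.002]
contact_force: [0.8, -1.3, -0.2]
grip_width: 0.0514
gripper_force: 0.0
```

Run:
```python
from h import *
from bench import grab_frame,telemetry
print(telemetry.get_obs()["tcp_pos"])
b={c:cv2.resize(grab_frame(c),None,fx=6,fy=6,interpolation=cv2.INTER_CUBIC) for c in K}
for P in lid([.5976,.0791,.114])[1:]+[at(cyl(.045,.012,.122),.5976,.0791)]:
    for c in K:cv2.polylines(b[c],[np.round((hull(P,c)+.5)*24).astype(int)],1,(0,255,0),1,cv2.LINE_AA,2)
cv2.imwrite("pics/s2.png",np.hstack([b["side"][225*6:325*6,215*6:290*6][:, :400],b["top"][150*6:250*6,230*6:296*6][:, :400]]))
```

```text
[ 0.53580872 -0.01097296  0.35989226]
```

View pics/s2.png

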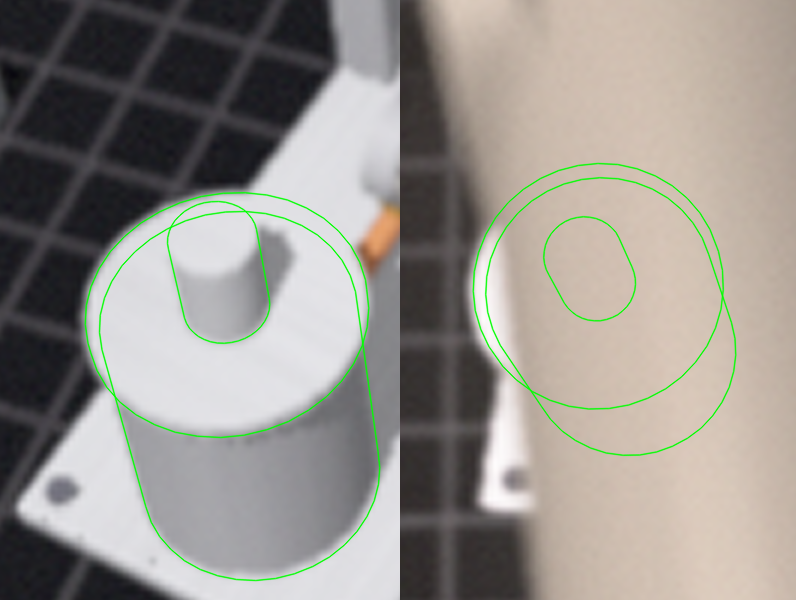

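The side view shows the lid flat on the rim, its outline matching the seated model with its knob at about (251,263). Now for the lever, with the fingers shut.

Call:
{"method": "apply_moves", "body": {"moves": [[0, 0, 0, -0.013, 0.033, 0, -1], [0, 0, 0, -0.013, 0.033, 0, -1], [0, 0, 0, -0.012, 0.032, 0, -1], [0, 0, 0, 0, 0, 0.04, -1], [0, 0, 0, 0, 0, 0.035, -1], [0, 0, 0, 0, 0, 0.005, -1], [0, 0, 0, 0, 0, 0, -1], [0, 0, 0, 0, 0, 0, -1]]}}

```text
clock: 24.75
tcp_pos: [0.4992, -0.1079, 0.2806]
orientation: [-3.141, -0.001, -0.002]
contact_force: [-0.2, -0.3, 1.3]
grip_width: 0.0
gripper_force: 0.0
```

Call:
{"method": "apply_moves", "body": {"moves": [[0, 0, 0, 0, 0, 0.01, -1], [0, 0, 0, 0, 0, 0.01, -1], [0, 0, 0, -0.002, 0, 0.02, -1], [0, 0, 0, -0.004, 0, 0.025, -1], [0, 0, 0, -0.004, 0, 0.025, -1], [0, 0, 0, -0.004, 0, 0.025, -1], [0, 0, 0, 0, 0, 0, -1], [0, 0, 0, 0, 0, 0, -1]]}}

```text
clock: 25.42
tcp_pos: [0.4841, -0.1082, 0.1645]
orientation: [-3.141, -0.0, 0.002]
contact_force: [-2.3, 0.6, 6.2]
grip_width: 0.0001
gripper_force: 2.5
```

Contact is as expected, about 6 N. I'll continue down to the stop.

Call:
{"method": "apply_moves", "body": {"moves": [[0, 0, 0, -0.003, 0, 0.025, -1], [0, 0, 0, -0.002, 0, 0.02, -1], [0, 0, 0, 0, 0, 0.01, -1], [0, 0, 0, 0, 0, 0.003, -1], [0, 0, 0, 0, 0, 0.002, -1], [0, 0, 0, 0, 0, 0.001, -1], [0, 0, 0, 0, 0, 0, -1], [0, 0, 0, 0, 0, 0, -1]]}}

```text
clock: 26.08
tcp_pos: [0.4829, -0.1084, 0.1062]
orientation: [3.141, 0.0, 0.01]
contact_force: [1.1, 1.2, 7.8]
grip_width: -0.0001
gripper_force: 4.0
```

Call:
{"method": "apply_moves", "body": {"moves": [[0, 0, 0, 0, 0, 0.002, -1], [0, 0, 0, 0, 0, 0.002, -1], [0, 0, 0, 0, 0, 0.001, -1], [0, 0, 0, 0, 0, 0.001, -1], [0, 0, 0, 0, 0, 0, -1], [0, 0, 0, 0, 0, 0, -1], [0, 0, 0, 0, 0, 0, -1], [0, 0, 0, 0, 0, 0, -1]]}}

```text
clock: 26.75
tcp_pos: [0.4835, -0.1084, 0.1005]
orientation: [3.141, 0.0, 0.012]
contact_force: [1.9, 0.7, 8.8]
grip_width: 0.0002
gripper_force: 4.1
```

Call:
{"method": "apply_moves", "body": {"moves": [[0, 0, 0, 0, 0, 0.002, -1], [0, 0, 0, 0, 0, 0.002, -1], [0, 0, 0, 0, 0, 0.001, -1], [0, 0, 0, 0, 0, 0.001, -1], [0, 0, 0, 0, 0, 0, -1], [0, 0, 0, 0, 0, 0, -1], [0, 0, 0, 0, 0, 0, -1], [0, 0, 0, 0, 0, 0, -1]]}}

```text
clock: 27.42
tcp_pos: [0.4843, -0.1086, 0.0948]
orientation: [3.141, 0.0, 0.014]
contact_force: [3.3, 1.2, 9.5]
grip_width: -0.0002
gripper_force: 4.2
```

Call:
{"method": "apply_moves", "body": {"moves": [[0, 0, 0, 0, 0, 0.002, -1], [0, 0, 0, 0, 0, 0.002, -1], [0, 0, 0, 0, 0, 0.002, -1], [0, 0, 0, 0, 0, 0.001, -1], [0, 0, 0, 0, 0, 0, -1], [0, 0, 0, 0, 0, 0, -1], [0, 0, 0, 0, 0, 0, -1], [0, 0, 0, 0, 0, 0, -1]]}}

```text
clock: 28.08
tcp_pos: [0.4848, -0.1087, 0.088]
orientation: [3.14, -0.0, 0.016]
contact_force: [3.2, 0.4, 9.8]
grip_width: 0.0002
gripper_force: 4.3
```

```bash
cat > la.py <<'E'
from h import *
from bench import grab_frame,silhouettes,telemetry
X,Y,w=.58396,-.01995,-.1367;n1=np.array([0,1,0])
def rod(r,a0,a1,h,u):
    n2=np.cross(u,n1);return np.array([h+u*s+r*(n1*np.cos(q)+n2*np.sin(q)) for s in(a0,a1) for q in a])
def lever(x):
    t=np.radians(34)-x[0];u=np.array([-np.cos(t),0,np.sin(t)]);h=np.array([.0655,-.1,.14])
    return [at(rod(.006,0,.13,h,u),X,Y,0,w),at(rod(.012,.1175,.2125,h,u),X,Y,0,w)]
im=grab_frame("side");L=silhouettes("lever","side")
for d in L[:2]:
    m={"side":d["mask"].astype(float)};print(d["p"],d["extent"],min((fit(lever,m,[q],[.1]) for q in(.05,.5,.9)),key=lambda f:f[1]))
if __name__=="__main__":
    b=cv2.resize(im,None,fx=5,fy=5,interpolation=cv2.INTER_CUBIC)
    for q,col in((0.9,(0,255,0)),):
        for P in lever([q]): cv2.polylines(b,[np.round((hull(P,"side")+.5)*20).astype(int)],1,col,1,cv2.LINE_AA,2)
    cv2.imwrite("pics/lv2.png",b[150*5:260*5,250*5:400*5])
E
python3 la.py
```

```text
0.76 [314.1, 224.6, 74.6, 52.9] (array([0.85976563]), np.float64(0.32158698070275016))
```

View pics/lv2.png

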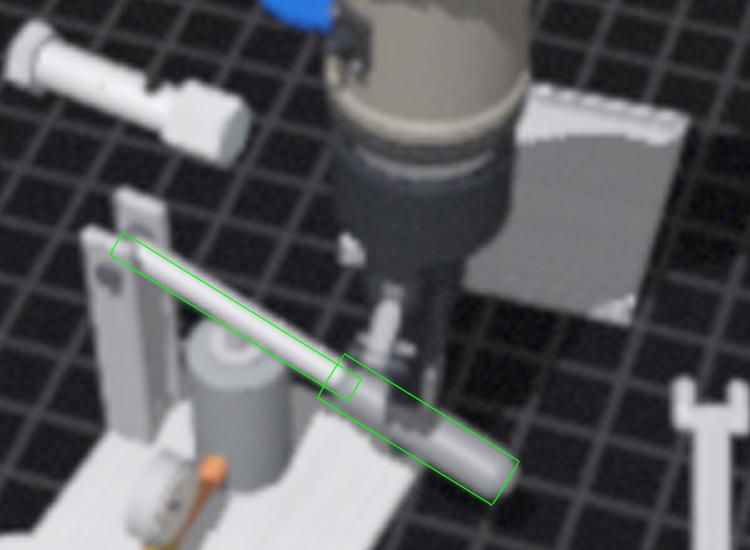

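Run:
```python
from h import *
from bench import telemetry
from scipy.spatial.transform import Rotation as R
o=telemetry.get_obs();p=o["tcp_pos"];print(p,o["moment"].round(2),o["contact_force"].round(2),R.from_rotvec(o["orientation"]).as_matrix()[:,2].round(3))
for q in(p,p+[0,0,.02],p+[.011,.012,0],[.48,-.1065,.091]): print(((proj(q,"side")-[250,150])*5).round(0))
```

```text
[ 0.48476877 -0.1087515   0.08799664] [ 0.1  -0.85  0.04] [ 3.93  1.01 10.12] [ 0.01  -0.001 -1.   ]
[[406. 423.]]
[[407. 396.]]
[[375. 436.]]
[[414. 425.]]
```

Call:
{"method": "apply_moves", "body": {"moves": [[0, 0, 0, 0, 0, 0.002, -1], [0, 0, 0, 0, 0, 0.002, -1], [0, 0, 0, 0, 0, 0.001, -1], [0, 0, 0, 0, 0, 0.001, -1], [0, 0, 0, 0, 0, 0, -1], [0, 0, 0, 0, 0, 0, -1], [0, 0, 0, 0, 0, 0, -1], [0, 0, 0, 0, 0, 0, -1]]}}

```text
clock: 28.85
tcp_pos: [0.4857, -0.1088, 0.0856]
orientation: [3.139, -0.0, 0.018]
contact_force: [-10.5, 2.0, 50.7]
grip_width: 0.0002
gripper_force: 25.2
```

```bash
python3 la.py; python3 -c "
from bench import telemetry;o=telemetry.get_obs();print(o['tcp_pos'],o['contact_force'],o['clock'])"
```

```text
0.65 [313.8, 223.7, 75.4, 55.8] (array([0.87783203]), np.float64(0.2929396545854799))
[ 0.48565729 -0.10882022  0.08560324] [-10.42188532   2.86271781  48.98232056] 28.95
```

At the stop: the force jumped to about 50 N at TCP z 0.0856, so later strokes will aim about 2 mm higher. Coming up now, and then I'll check the lever angle.

Call:
{"method": "apply_moves", "body": {"moves": [[0, 0, 0, 0, 0, -0.02, -1], [0, 0, 0, 0.003, 0, -0.03, -1], [0, 0, 0, 0.003, 0, -0.03, -1], [0, 0, 0, 0.003, 0, -0.03, -1], [0, 0, 0, 0.003, 0, -0.03, -1], [0, 0, 0, 0, 0, -0.03, -1], [0, 0, 0, 0, 0, -0.012, -1], [0, 0, 0, 0, 0, 0, -1]]}}

```text
clock: 29.62
tcp_pos: [0.4941, -0.1088, 0.2655]
orientation: [3.14, -0.0, 0.013]
contact_force: [0.5, -0.2, 0.2]
grip_width: -0.0
gripper_force: 0.0
```

Call:
{"method": "apply_moves", "body": {"moves": [[0, 0, 0, 0, 0, 0, -1], [0, 0, 0, 0, 0, 0, -1], [0, 0, 0, 0, 0, 0, -1], [0, 0, 0, 0, 0, 0, -1], [0, 0, 0, 0, 0, 0, -1], [0, 0, 0, 0, 0, 0, -1], [0, 0, 0, 0, 0, 0, -1], [0, 0, 0, 0, 0, 0, -1]]}}

```text
clock: 30.28
tcp_pos: [0.4912, -0.1085, 0.2601]
orientation: [-3.142, 0.0, 0.001]
contact_force: [-0.3, -0.4, -0.4]
grip_width: 0.0003
gripper_force: 0.0
```

```bash
python3 la.py; python3 -c "
from bench import telemetry;o=telemetry.get_obs();print(o['tcp_pos'],o['contact_force'],o['clock'])"
```

```text
0.73 [310.2, 192.3, 75.5, 20.0] (array([0.01162109]), np.float64(0.2241879602667307))
[ 0.49121013 -0.1085107   0.26023689] [ 0.14100574 -0.05927908  1.33101884] 30.3833
```

Call:
{"method": "apply_moves", "body": {"moves": [[0, 0, 0, 0, 0, 0.02, -1], [0, 0, 0, -0.003, 0, 0.03, -1], [0, 0, 0, -0.002, 0, 0.03, -1], [0, 0, 0, -0.002, 0, 0.03, -1], [0, 0, 0, 0, 0, 0.03, -1], [0, 0, 0, 0, 0, 0.02, -1], [0, 0, 0, 0, 0, 0.01, -1], [0, 0, 0, 0, 0, 0.004, -1]]}}

```text
clock: 31.05
tcp_pos: [0.4861, -0.1086, 0.0868]
orientation: [3.141, -0.0, 0.004]
contact_force: [-7.5, -0.2, 34.8]
grip_width: 0.0
gripper_force: 17.8
```

Call:
{"method": "apply_moves", "body": {"moves": [[0, 0, 0, 0, 0, 0.002, -1], [0, 0, 0, 0, 0, 0.001, -1], [0, 0, 0, 0, 0, 0.001, -1], [0, 0, 0, 0, 0, 0.001, -1], [0, 0, 0, 0, 0, 0, -1], [0, 0, 0, 0, 0, 0, -1], [0, 0, 0, 0, 0, 0, -1], [0, 0, 0, 0, 0, 0, -1]]}}

```text
clock: 31.72
tcp_pos: [0.4864, -0.1087, 0.086]
orientation: [3.14, -0.001, 0.006]
contact_force: [-14.0, 2.6, 46.6]
grip_width: -0.0002
gripper_force: 24.4
```

Call:
{"method": "apply_moves", "body": {"moves": [[0, 0, 0, 0, 0, -0.02, -1], [0, 0, 0, 0.003, 0, -0.03, -1], [0, 0, 0, 0.002, 0, -0.03, -1], [0, 0, 0, 0.002, 0, -0.03, -1], [0, 0, 0, 0, 0, -0.03, -1], [0, 0, 0, 0, 0, -0.03, -1], [0, 0, 0, 0, 0, -0.009, -1], [0, 0, 0, 0, 0, 0, -1]]}}

```text
clock: 32.38
tcp_pos: [0.4931, -0.1087, 0.2632]
orientation: [3.14, -0.001, 0.009]
contact_force: [0.1, 0.9, -0.8]
grip_width: 0.0001
gripper_force: 0.0
```

Call:
{"method": "apply_moves", "body": {"moves": [[0, 0, 0, 0, 0, 0, -1], [0, 0, 0, 0, 0, 0, -1], [0, 0, 0, 0, 0, 0, -1], [0, 0, 0, 0, 0, 0, -1], [0, 0, 0, 0, 0, 0, -1], [0, 0, 0, 0, 0, 0, -1], [0, 0, 0, 0, 0, 0, -1], [0, 0, 0, 0, 0, 0, -1]]}}

```text
clock: 33.05
tcp_pos: [0.4912, -0.1085, 0.2602]
orientation: [-3.142, 0.0, 0.0]
contact_force: [-0.5, 0.2, -0.6]
grip_width: 0.0001
gripper_force: 0.0
```

Call:
{"method": "apply_moves", "body": {"moves": [[0, 0, 0, 0, 0, 0.02, -1], [0, 0, 0, -0.003, 0, 0.03, -1], [0, 0, 0, -0.002, 0, 0.03, -1], [0, 0, 0, -0.002, 0, 0.03, -1], [0, 0, 0, 0, 0, 0.03, -1], [0, 0, 0, 0, 0, 0.02, -1], [0, 0, 0, 0, 0, 0.01, -1], [0, 0, 0, 0, 0, 0.004, -1]]}}

```text
clock: 33.72
tcp_pos: [0.4861, -0.1086, 0.0868]
orientation: [3.141, -0.0, 0.004]
contact_force: [-7.4, 1.0, 34.5]
grip_width: -0.0003
gripper_force: 17.8
```

Call:
{"method": "apply_moves", "body": {"moves": [[0, 0, 0, 0, 0, 0.001, -1], [0, 0, 0, 0, 0, 0.001, -1], [0, 0, 0, 0, 0, 0, -1], [0, 0, 0, 0, 0, 0, -1], [0, 0, 0, 0, 0, 0, -1], [0, 0, 0, 0, 0, 0, -1], [0, 0, 0, 0, 0, 0, -1], [0, 0, 0, 0, 0, 0, -1]]}}

```text
clock: 34.38
tcp_pos: [0.4861, -0.1086, 0.0872]
orientation: [3.14, -0.001, 0.006]
contact_force: [-6.8, 1.0, 25.9]
grip_width: 0.0001
gripper_force: 13.4
```

One more stroke for margin, then up and clear.

Call:
{"method": "apply_moves", "body": {"moves": [[0, 0, 0, 0, 0, -0.02, -1], [0, 0, 0, 0.003, 0, -0.03, -1], [0, 0, 0, 0.002, 0, -0.03, -1], [0, 0, 0, 0.002, 0, -0.03, -1], [0, 0, 0, 0, 0, -0.03, -1], [0, 0, 0, 0, 0, -0.03, -1], [0, 0, 0, 0, 0, -0.006, -1], [0, 0, 0, 0, 0, 0, -1]]}}

```text
clock: 35.05
tcp_pos: [0.4929, -0.1087, 0.2628]
orientation: [3.14, -0.001, 0.008]
contact_force: [0.9, -0.6, -0.2]
grip_width: 0.0004
gripper_force: 0.0
```

Call:
{"method": "apply_moves", "body": {"moves": [[0, 0, 0, 0, 0, 0, -1], [0, 0, 0, 0, 0, 0, -1], [0, 0, 0, 0, 0, 0, -1], [0, 0, 0, 0, 0, 0, -1], [0, 0, 0, 0, 0, 0, -1], [0, 0, 0, 0, 0, 0, -1], [0, 0, 0, 0, 0, 0, -1], [0, 0, 0, 0, 0, 0, -1]]}}

```text
clock: 35.72
tcp_pos: [0.4912, -0.1085, 0.2602]
orientation: [-3.142, 0.0, 0.0]
contact_force: [1.3, 0.5, -0.2]
grip_width: 0.0002
gripper_force: 0.0
```

Call:
{"method": "apply_moves", "body": {"moves": [[0, 0, 0, 0, 0, 0.02, -1], [0, 0, 0, -0.003, 0, 0.03, -1], [0, 0, 0, -0.002, 0, 0.03, -1], [0, 0, 0, -0.002, 0, 0.03, -1], [0, 0, 0, 0, 0, 0.03, -1], [0, 0, 0, 0, 0, 0.02, -1], [0, 0, 0, 0, 0, 0.01, -1], [0, 0, 0, 0, 0, 0.004, -1]]}}

```text
clock: 36.38
tcp_pos: [0.486, -0.1086, 0.0868]
orientation: [3.141, -0.0, 0.004]
contact_force: [-7.2, 0.9, 35.7]
grip_width: 0.0001
gripper_force: 17.9
```

Call:
{"method": "apply_moves", "body": {"moves": [[0, 0, 0, 0, 0, 0.001, -1], [0, 0, 0, 0, 0, 0.001, -1], [0, 0, 0, 0, 0, 0, -1], [0, 0, 0, 0, 0, 0, -1], [0, 0, 0, 0, 0, 0, -1], [0, 0, 0, 0, 0, 0, -1], [0, 0, 0, 0, 0, 0, -1], [0, 0, 0, 0, 0, 0, -1]]}}

```text
clock: 37.05
tcp_pos: [0.4861, -0.1086, 0.0872]
orientation: [3.14, -0.001, 0.006]
contact_force: [-6.6, 0.3, 26.4]
grip_width: -0.0001
gripper_force: 13.5
```

Call:
{"method": "apply_moves", "body": {"moves": [[0, 0, 0, 0, 0, -0.02, -1], [0, 0, 0, 0.003, 0, -0.03, -1], [0, 0, 0, 0.002, 0, -0.03, -1], [0, 0, 0, 0.002, 0, -0.03, -1], [0, 0, 0, 0, 0, -0.03, -1], [0, 0, 0, 0, 0, -0.03, -1], [0, 0, 0, 0, 0, -0.04, -1], [0, 0, 0, 0, 0, -0.04, -1]]}}

```text
clock: 37.72
tcp_pos: [0.4905, -0.1084, 0.3358]
orientation: [-3.141, 0.0, 0.001]
contact_force: [1.3, 0.2, -0.6]
grip_width: 0.0002
gripper_force: 0.0
```

Call:
{"method": "apply_moves", "body": {"moves": [[0, 0, 0, 0, 0, -0.04, -1], [0, 0, 0, 0, 0.03, 0, -1], [0, 0, 0, 0, 0.03, 0, -1], [0, 0, 0, 0, 0.03, 0, -1], [0, 0, 0, 0, 0.03, 0, -1], [0, 0, 0, 0, 0.03, 0, -1], [0, 0, 0, 0, 0, 0, -1], [0, 0, 0, 0, 0, 0, -1]]}}

```text
clock: 38.38
tcp_pos: [0.4906, -0.2604, 0.3738]
orientation: [-3.141, 0.007, 0.001]
contact_force: [-0.4, 1.5, -0.1]
grip_width: 0.0002
gripper_force: 0.0
```

```bash
python3 la.py
python3 - <<'E'
from h import *
from bench import grab_frame,silhouettes,telemetry
o=telemetry.get_obs();print(o["tcp_pos"],o["contact_force"],o["clock"])
im=grab_frame("side")
for t in("lid","brush","spanner","spool","torch"): print(t,[(round(float(d["p"]),2),np.round(d["extent"],1).tolist()) for d in silhouettes(t,"side")][:4])
L=hull(np.vstack(lid([.5976,.0791,.114])),"side");print("seated extent",(L.min(0)+L.max(0))/2,np.ptp(L,axis=0))
L=[d for d in silhouettes("lid","side") if abs(d["extent"][0]-L.mean(0)[0])<25 and abs(d["extent"][1]-L.mean(0)[1])<25]
for d in L: print(fit(lid,{"side":d["mask"].astype(float)},[.5976,.0791,.114],[.005]*3))
E
```

```text
0.78 [310.6, 192.6, 75.8, 19.1] (array([0.00859375]), np.float64(0.2003209034040131))
[ 0.49142528 -0.25755498  0.37422698] [ 0.25286969 -0.69369272  0.02890052] 38.4833
lid [(0.85, [417.4, 176.9, 35.2, 32.0]), (0.69, [314.8, 141.9, 38.2, 25.0]), (0.64, [253.1, 277.4, 43.0, 40.1]), (0.58, [449.9, 218.6, 31.9, 30.4])]
brush [(0.93, [281.4, 405.9, 24.9, 45.1])]
spanner [(0.79, [392.1, 251.4, 14.5, 44.9]), (0.18, [309.0, 192.6, 70.3, 18.8])]
spool [(0.8, [205.8, 396.3, 40.8, 46.4])]
torch [(0.72, [277.2, 170.0, 50.9, 27.4])]
seated extent [252.25986 276.91815] [47.24878  40.791077]
(array([0.60621281, 0.06498379, 0.08944925]), np.float64(0.02652263600647209))
```

The lever is up, the lid is where the seated model puts it, the brush is in its holder, and the bystanders I checked (spanner, spool, torch) are in place. Handing in.

```bash
python3 -c "
from bench import order;print(order.hand_in())"
```

```text
the job is handed in; nothing more can be done
None
```

I handed the job in at about 39 s: the pot got three brush strokes, the brush is back in its holder, the lid is seated on the pot, and the lever was pumped four full strokes and left up. The one possible concern is that the closed fingertips twice pressed the lever's stop at 47 to 51 N; the 40 N limit is stated for the arm and gripper body.

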